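Turn a bisque tile square in its board and lock it

TASK

The plain terracotta tile lies askew on the plywood squaring board. With the tip of the closed gripper push its near left corner away from you, so that its far right corner bears on the steel peg and the tile turns round there, until its far edge is home against both the peg and the aluminium block; press it home there for a second with some 8 N, gently: it is brittle and cracks at 20 N. Then let go of it, turn the steel keeper by its black pin fully in behind the tile's near edge, let go, and leave the other things as they are.

Things in the scene. Friction and masses are not known exactly. Their poses are not given: they have to be found in the camera images.
- jig: Plywood squaring board fixed to the table, 165 x 205 x 12 mm, its place and yaw (up to 0.25 rad) vary. Origin at table height under the middle of the tile's place; board spans x -90 to 75, y -97.5 to 107.5 mm. x to its far side (peg and block), y left, z up. Tile home: its origin at x = 0 here, y within 22 mm of 0, axes parallel to the board's.
- tile: Loose plain terracotta tile, 110 (x) x 84 (y) x 16 mm, about 0.35 kg, flat on the board. Origin at the centre of its underside, x along its length, z up. It starts turned 0.36 to 0.48 rad counterclockwise (from above) from square, its far edge up to 6 mm short of the peg. It cracks if the fingers push it with 20 N.
- pivot_corner (a point): The tile's far right corner at half its thickness, at (55, -42, 8) mm in the tile's frame: the corner that bears on the peg, at the start 3 to 21 mm of edge reaching past the peg's axis. Keep it there: within 45 mm of the peg's axis.
- push_corner (a point): The tile's near left corner at half its thickness, at (-55, 42, 8) mm in the tile's frame: push on the tile's near (short) edge some 10 to 20 mm from this corner. While the tile turns about the peg this corner moves more to the left than ahead, so follow it: a push straight ahead jams by friction at the finger.
- stop_peg: Fixed upright steel dowel, 12 mm diameter, 24 mm tall above the board, at the board's far right. Origin at the centre of its foot, at (61, -32, 12) mm in the board's frame; it touches the tile's far edge at x = 55 mm.
- stop_block: Fixed aluminium stop block, 14 x 30 x 24 mm, at the board's far left. Origin at the centre of its foot, at (62, 20, 12) mm in the board's frame; its near face, at x = 55 mm, spans y 5 to 35 mm. Block and peg are rigid: once the tile touches both, the push rises steeply with every millimetre.
- keeper (a joint): Angle of the steel keeper, a bar 14 mm wide, 50 mm long, turning flat on the board about an upright axis at the near left. 0: points to the near side (-x of the board), clear of the tile; grows counterclockwise to its stop at 1.57, where it lies along a seated tile's near edge with 3 mm play. Starts at 0 to 0.4, stays where left; takes about 2 N at the pin.
- keeper_pin (a point): Upright black round pin on the keeper, to be pinched from above: 12 mm diameter, from 26 to 58 mm above the table, 38 mm from the keeper's axis; a pinch across its path turns it without slipping. The point lies on the pin's axis 46 mm above the table.
- keeper_hinge (a point): Point on the keeper's turning axis, at the height of the pin's point, at (-65, 66, 46) mm in the board's frame.
- jar_iron: Bystander: glaze jar with red lid, 53 mm diameter, 70 tall, right of the board. Origin under its centre.
- label_roll: Bystander: roll of white labels, 60 mm diameter, 26 tall, left of the board. Origin under its centre.
- stilt_1: Bystander: small three-armed ceramic kiln stilt, 44 x 39 x 16 mm, on the board's far left beside the tile's place. Origin under its centre.
- jar_cobalt: Bystander: blue glaze jar with black lid, 61 mm diameter, 75 tall, at the table's right side. Origin under its centre.
- jar_honey: Bystander: amber glaze jar with white lid, 57 mm diameter, 68 tall, at the table's right side. Origin under its centre.
- tape_brown: Bystander: roll of brown packing tape, 104 mm diameter, 48 tall, on the left. Origin under its centre.
Mind the look-alikes: they are no part of the job. Of the things shaped like the tile, the terracotta one is meant.

How it is judged:
On the way, in this order (a step that is already met when the one before it is completed fails the run):
1. pushed by the fingers, the still skewed tile bears on the peg (contact force between tile and stop_peg above 0.2 N and contact force between the fingers and tile above 0.2 N and angle between the x axis of tile and the x axis of jig, either way round above 0.05 rad), for 0.1 s.
2. the fingers press with 3 N or more on the squared tile, which bears on the block (angle between the x axis of tile and the x axis of jig, either way round below 0.035 rad and x of tile in the frame of jig above -0.0025 m and y of tile in the frame of jig between -0.022 and 0.022 m and contact force between tile and stop_block above 0.3 N and contact force between the fingers and tile above 3 N), for 0.4 s.
3. the keeper is turned in behind the tile (value of joint keeper above 1.45 rad and angle between the x axis of tile and the x axis of jig, either way round below 0.035 rad and x of tile in the frame of jig above -0.0025 m and y of tile in the frame of jig between -0.022 and 0.022 m), for 0.2 s.
At the end, for the whole second after the job is handed in: The tile lies flat at rest on the board, square to it within 0.035 rad, its origin no more than 2.5 mm short of home in the board's x and within 22 mm of its middle in y; the keeper is turned in past 1.45 rad (all of step 3 and height (world z) of tile between 0.01 and 0.015 m and linear speed of tile below 0.01 m/s); the robot touches nothing.
It fails at once if the fingers push the tile with 20 N or more (contact force between the fingers and tile above 20 N).
It fails at once if the tile is lifted or tipped (height (world z) of tile above 0.02 m or angle between tile's own z axis and vertical above 0.12 rad).
It fails at once if the far right corner leaves the peg (over 45 mm from its axis) (horizontal distance between pivot_corner and stop_peg above 0.045 m).
It fails at once if a bystander is moved more than 20 mm (distance of any of jar_iron, label_roll, stilt_1, jar_cobalt, jar_honey, tape_brown from where it was at the start of the episode above 0.02 m).
It also fails if it takes over 64 s, if anything falls off the work surface, if the arm or the gripper's body presses on something with over 40 N, if the wrist force passes 120 N, or if a joint passes its speed limit or range.

ROBOT

A 6-joint arm with a two-finger parallel gripper is mounted at the origin on the work surface; the furniture and walls round the work are solid. World frame = base frame: x ahead of the robot, y to its left, z up, the work surface at z = 0. Lengths are in m, angles in rad, forces in N, time in s.
With the tool pointing down it reaches from about 0.35 to 0.925 m from the base axis. Payload 6.4 kg.
Tool frame: the origin (TCP) lies midway between the tips of the shut fingers; the grasp point (between the pads) lies env.hold_point_z behind it (env.hold_point_z is the distance from the TCP to the grasp point, in m); z points along the fingers, y is the line along which they close (so a half turn about z gives the same grasp; the last joint's range is limited). The gripper opens to 85 mm and grips with 20 to 120 N. Pads are 22 mm wide; open, the fingers measure 114 mm over their backs; the gripper's body (76 mm by 85 mm) begins 54 mm behind the grasp point. The pads swing forward as they close: fully open they stand 13 mm farther back than shut.
Start: joints at [1.029, 0.245, 1.558, -0, 1.339, -0.174], TCP at [0.234, 0.607, 0.231] pointing down, gripper open.
Joint ranges: [-3.13, 3.13], [-1.02, 2.26], [0.13, 2.54], [-0.95, 4.09], [0.21, 2.88], [-2.74, 2.74]. Speed limits (rad/s): [2.57, 2.57, 3.14, 3.14, 3.14, 3.14].

INTERFACE

Orientations are given as a unit quaternion [x, y, z, w].
In Python, from bench import env, imaging gives the robot as it stands.
- The arm moves only by the tool play_rows, never from a script. Its argument "series" is a list of rows, each a list of 7 numbers: the shift along the tool's x, y, z scaled (see below), then the turn, a rotation vector about the tool's x, y, z scaled (see below), then the closure, from -1 (fully open) to 1 (shut). In form: [[dx, dy, dz, wx, wy, wz, gripper], ...]. A call has 1 to 12 rows; each row is the pose to reach, as a shift and turn from the pose commanded when the call began, along the tool's axes at that moment, turning the shorter way round; what a row does not reach only later rows make up. The controller multiplies each number of a shift by 30 cm and each number of a turn by 180 degrees. A row lasts 1/8 s, in which the tool goes at most 62.5 mm and 10.7 degrees, less where a joint would pass 70% of its speed; a pose out of reach is approached as far as the arm can. A call with a number of a shift or a turn outside -1 to 1 is refused whole. A call with a gripper value outside its range is refused whole. The fingers move at their own pace and stop on an object; the grip force is fixed at half the most. Time passes only in rows, so rows that repeat a pose let the fingers close. It gives the time, the measured TCP pose, the force, the opening and the grip force at its end, in the units of the state.
- env.get_obs(): the state, without advancing time (a new reading comes with each control period).
- imaging.camera(name): name is "scene" or "top" or "wrist"; returns the picture (480x640x3 uint8, red, green, blue); there is no depth.
- imaging.camera_info(name): a dict with "mtx" (3x3 intrinsics, pixels), "cam_to_world" (4x4, takes a point from camera to world coordinates). Camera axes: x right, y down, z forward; pixel columns grow to the right and rows downward; lengths in m; the calibration is good to about 2 mm. The wrist camera is an equidistant fisheye: a pixel r from the principal point sees the ray r / f radians off the axis. A picture is of the moment at which its call begins: read the wrist's pose just before it. camera_info takes no time and is no camera call; for the wrist camera it gives the pose at the moment of the call.
- env.close_job(): hands the job in; it is judged then, once.
The state is a dict: "time_s": time; "joint_positions": joint angles; "joint_velocities": joint speeds; "tau": joint torques, N m; "tcp_pos": TCP position; "ee_rot": TCP orientation; "contact_force": force on the tool from outside, world axes, zero at the start; "ft_torque": the same for the moment, N m; "gripper_width": finger opening in m; "gripper_force": force on a finger pad.
Only numpy, scipy, OpenCV 4.12 (cv2) and the standard library are available. Lean on these libraries where they do the work, as an engineer would, in place of code of your own. Each camera call takes 0.05 s, during which the arm holds its last target. There are 200 camera calls.

## Working session

There is one attempt and no reset: what is moved stays moved. The work goes in short steps, Python scripts to look and compute and a tool call to move; the robot and the scene stay as the last step left them, time stands still between calls to the robot, and variables do not carry over. Pictures are saved under pics/ and viewed, at most 10 in all, crops included, and the job is handed in when it is done.

Besides the shell and the picture viewer there is one more tool, called after ">>>" as a command line: name --pt "numbers of a row" for each row, then --argument value for the rest. play_rows: Moves the arm, as the interface text tells. Its arguments: {"type":"object","properties":{"series":{"type":"array","items":{"type":"array","items":{"type":"number"}}}},"required":["series"]}

```bash
mkdir -p pics; python3 - <<'E'
from bench import env, imaging
import cv2
o=env.get_obs();print({k:o[k] for k in('time_s','tcp_pos','ee_rot','contact_force','gripper_width')},env.hold_point_z)
for n in('top','scene'):
    cv2.imwrite(f'pics/{n}0.png',imaging.camera(n)[:,:,::-1]);i=imaging.camera_info(n);print(n,i['mtx'],i['cam_to_world'])
E
```

```text
{'time_s': 0.0, 'tcp_pos': array([0.23342462, 0.60602858, 0.2301696 ]), 'ee_rot': array([ 1.82873201e-01,  9.83136014e-01, -9.22461847e-04, -3.44585119e-04]), 'contact_force': array([ 0.66754599,  1.02513944, -0.58779253]), 'gripper_width': 0.08517288650552834} 0.0187
top [[493.16394504   0.         314.42098627]
 [  0.         493.16394504 243.20637708]
 [  0.           0.           1.        ]] [[ 0.01919744 -0.99741506  0.06924345  0.41350894]
 [-0.99980815 -0.01942051 -0.00254963  0.0332149 ]
 [ 0.00388778 -0.06918122 -0.99759653  1.06858307]
 [ 0.          0.          0.          1.        ]]
scene [[605.82405264   0.         324.89125511]
 [  0.         605.82405264 234.38171054]
 [  0.           0.           1.        ]] [[-8.19808117e-01 -2.28336995e-01  5.25144616e-01 -3.39150287e-01]
 [-5.72638140e-01  3.26158185e-01 -7.52134562e-01  1.25934424e+00]
 [ 4.59930929e-04 -9.17323855e-01 -3.98141600e-01  7.15462538e-01]
 [ 0.00000000e+00  0.00000000e+00  0.00000000e+00  1.00000000e+00]]
```

View pics/top0.png

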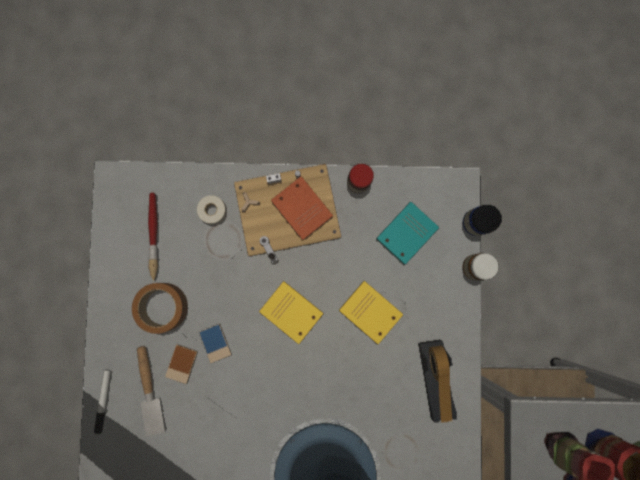

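View pics/scene0.png

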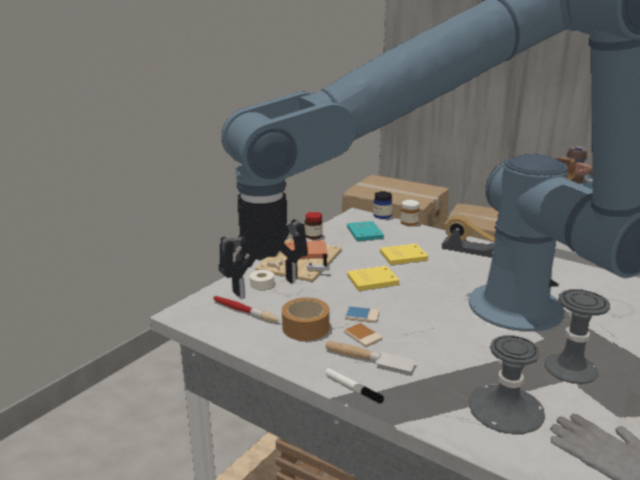

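```bash
cat > h.py <<'E'
import numpy as np, cv2
from bench import env, imaging
def ray(n,uv,z,info=None):
    i=info or imaging.camera_info(n);M=np.array(i['cam_to_world']);K=i['mtx']
    uv=np.atleast_2d(np.asarray(uv,float));d=(uv-[K[0,2],K[1,2]])/K[0,0]
    d=np.c_[d,np.ones(len(d))]@M[:3,:3].T
    return M[:3,3]+d*((z-M[2,3])/d[:,2])[:,None]
E
python3 - <<'E'
from h import *
im=cv2.imread('pics/top0.png');hsv=cv2.cvtColor(im,cv2.COLOR_BGR2HSV)
print(hsv[215,305],hsv[235,260],hsv[215,250],hsv[175,361],hsv[300,260])
sub=hsv.copy()
m=((hsv[...,0]<10)&(hsv[...,1]>130)&(hsv[...,2]>90)).astype('uint8')
m[:, :265]=0;m[:,342:]=0;m[:170]=0;m[250:]=0
c=max(cv2.findContours(m,0,2)[0],key=cv2.contourArea)
r=cv2.minAreaRect(c);b=cv2.boxPoints(r);print('tile px',r,b);P=ray('top',b,.028);print(P);print(np.linalg.norm(P-np.roll(P,-1,0),axis=1))
w=((hsv[...,0]<28)&(hsv[...,1]>60)).astype('uint8');w[:, :228]=0;w[:,346:]=0;w[:160]=0;w[260:]=0
c=max(cv2.findContours(w,0,2)[0],key=cv2.contourArea)
r=cv2.minAreaRect(c);b=cv2.boxPoints(r);print('board px',r,b);P=ray('top',b,.012);print(P);print(np.linalg.norm(P-np.roll(P,-1,0),axis=1))
cv2.imwrite('pics/crop.png',cv2.resize(im[155:270,220:380],None,fx=5,fy=5,interpolation=cv2.INTER_CUBIC))
E
```

```text
[  8 157 148] [ 17 103 156] [ 18 109 145] [  2 180 109] [ 23  16 128]
tile px ((301.53021240234375, 207.71749877929688), (50.998600006103516, 38.19245529174805), 51.11550521850586) [[270.6582  199.85622]
 [300.3877  175.88081]
 [332.40222 215.57878]
 [302.67273 239.55418]]
[[ 0.57634829  0.12541102  0.028     ]
 [ 0.62921659  0.06327826  0.028     ]
 [ 0.54528089 -0.00649445  0.028     ]
 [ 0.49299729  0.05555877  0.028     ]]
[0.08158147 0.10914867 0.08114294 0.10875075]
board px ((286.9104309082031, 209.65089416503906), (76.16578674316406, 95.1924819946289), 78.42481231689453) [[232.64072 181.89288]
 [325.8972  162.79214]
 [341.18015 237.4089 ]
 [247.92368 256.50964]]
[[ 0.61643107  0.21008161  0.012     ]
 [ 0.66240967  0.00895005  0.012     ]
 [ 0.50045776 -0.02676274  0.012     ]
 [ 0.45550792  0.17240967  0.012     ]]
[0.20631998 0.16584276 0.20418163 0.16527382]
```

View pics/crop.png

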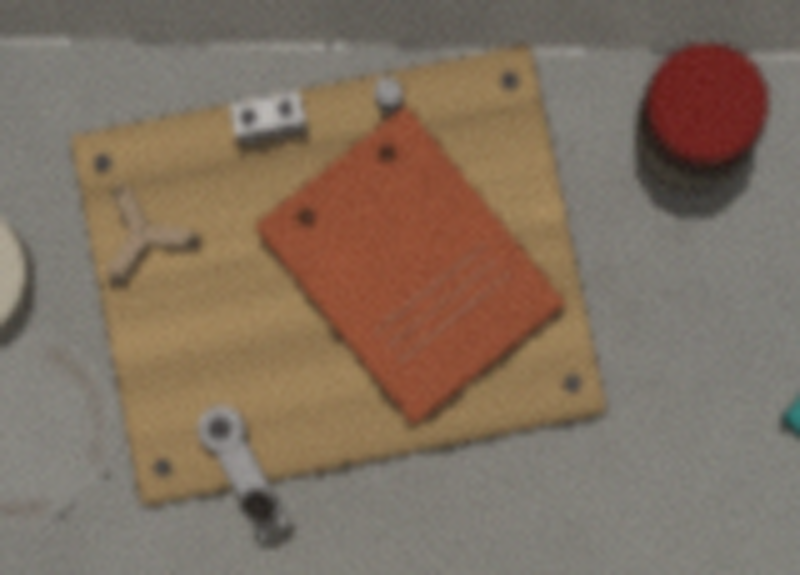

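```bash
python3 - <<'E'
from h import *
f=lambda x,y,z:ray('top',[[220+x/5-.4,155+y/5-.4]],z)[0]
yaw=.223;R=np.array([[np.cos(yaw),-np.sin(yaw)],[np.sin(yaw),np.cos(yaw)]])
c=np.array([.5587,.0912]);o=c-R@[-.0075,.005];print('o board',o)
ob=[]
for n,p,j in(('peg',f(390,92,.036),(61,-32)),('block',f(268,113,.036),(62,20)),('hinge',f(221,428,.024),(-65,66))):
    q=p[:2]-R@(np.array(j)/1000);print(n,p,q);ob.append(q)
p=f(262,502,.058);v=R.T@(p[:2]-o)*1000;print('pin jig',v,'a',np.arctan2(-(v[1]-66),-(v[0]+65)),np.hypot(v[0]+65,v[1]-66))
P=ray('top',[[270.66,199.86],[300.39,175.88],[332.4,215.58],[302.67,239.55]],.028)[:,:2]
print('tile jig',(P-o)@R*1000)
E
```

```text
o board [0.56712007 0.08798248]
peg [0.63361764 0.06908458 0.036     ] [0.5670511  0.08680168]
block [0.62357985 0.120548   0.036     ] [0.56753819 0.08733154]
hinge [0.49031887 0.13813083 0.024     ] [0.56830568 0.08814026]
pin jig [-100.23854191   52.60387668] a 0.36328282737726975 37.69895165938937
tile jig [[ 17.26854114  34.45871623]
 [ 55.09614285 -37.8307098 ]
 [-42.19416929 -87.30249693]
 [-79.448221   -15.22424899]]
```

>>> play_rows --pt "-0.2 -0.1 0 0 0 0.06 1" --pt "-0.4 -0.2 0 0 0 0.12 1" --pt "-0.6 -0.3 0 0 0 0.18 1" --pt "-0.8 -0.5 0 0 0 0.24 1" --pt "-0.99 -0.8 0 0 0 0.3 1" --pt "-0.99 -0.99 0 0 0 0.36 1" --pt "-0.99 -0.99 0 0 0 0.4 1" --pt "-0.99 -0.99 0 0 0 0.4 1" --pt "-0.99 -0.99 0 0 0 0.4 1" --pt "-0.99 -0.99 0 0 0 0.4 1"

```text
time_s: 1.35
tcp_pos: [0.404, 0.2237, 0.2312]
ee_rot: [0.725, 0.689, -0.0, -0.0]
contact_force: [-0.5, 1.1, -0.3]
gripper_width: 0.0002
gripper_force: 0.0
```

>>> play_rows --pt "-0.12 0.05 0.03 0 0 0.05 1" --pt "-0.24 0.1 0.08 0 0 0.1 1" --pt "-0.36 0.16 0.14 0 0 0.15 1" --pt "-0.48 0.22 0.2 0 0 0.2 1" --pt "-0.58 0.27 0.26 0 0 0.24 1" --pt "-0.63 0.295 0.31 0 0 0.263 1" --pt "-0.646 0.298 0.36 0 0 0.263 1" --pt "-0.646 0.298 0.4 0 0 0.263 1" --pt "-0.646 0.298 0.437 0 0 0.263 1" --pt "-0.646 0.298 0.437 0 0 0.263 1" --pt "-0.646 0.298 0.437 0 0 0.263 1"

```text
time_s: 2.72
tcp_pos: [0.4832, 0.0246, 0.1006]
ee_rot: [0.941, 0.339, 0.0, 0.0]
contact_force: [-0.4, 0.1, 0.6]
gripper_width: -0.0003
gripper_force: 0.0
```

```bash
python3 - <<'E'
from h import *
i=imaging.camera_info('wrist');print(i)
cv2.imwrite('pics/w1.png',imaging.camera('wrist')[:,:,::-1]);print(env.get_obs()['contact_force'])
E
```

```text
{'mtx': array([[371.64829954,   0.        , 315.4399998 ],
       [  0.        , 371.64829954, 241.08113376],
       [  0.        ,   0.        ,   1.        ]]), 'cam_to_world': array([[ 0.63819169, -0.73723021, -0.22181745,  0.53900705],
       [-0.76987685, -0.61075255, -0.1851242 ,  0.07126097],
       [ 0.00100358,  0.28891685, -0.95735367,  0.24191404],
       [ 0.        ,  0.        ,  0.        ,  1.        ]])}
[-0.28613794 -0.68255378 -0.61886319]
```

View pics/w1.png

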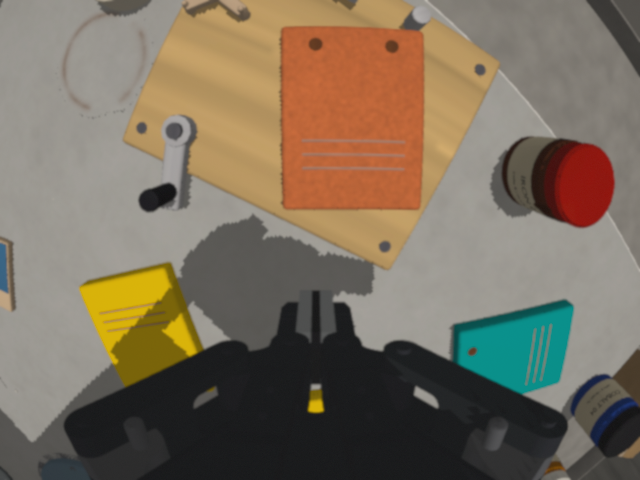

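```bash
cat >> h.py <<'E'
O=np.array([.5674,.0876]);YAW=.223
R=np.array([[np.cos(YAW),-np.sin(YAW)],[np.sin(YAW),np.cos(YAW)]])
def wray(uv,z,i):
    uv=np.atleast_2d(np.asarray(uv,float));K=i['mtx'];d=uv-[K[0,2],K[1,2]];r=np.hypot(*d.T);t=r/K[0,0]
    d=np.c_[d*(np.sin(t)/r)[:,None],np.cos(t)]@np.array(i['cam_to_world'])[:3,:3].T
    c=np.array(i['cam_to_world'])[:3,3];return c+d*((z-c[2])/d[:,2])[:,None]
def jig(p): return (np.atleast_2d(p)[:,:2]-O)@R*1000
def tilemask(im):
    h=cv2.cvtColor(im,cv2.COLOR_BGR2HSV)
    m=((h[...,0]<12)&(h[...,1]>140)&(h[...,2]>90)).astype('uint8')
    m=cv2.morphologyEx(m,cv2.MORPH_OPEN,np.ones((5,5)));m[:,480:]=0
    return max(cv2.findContours(m,0,2)[0],key=cv2.contourArea)
def tile(im,i):
    c=tilemask(im)[:,0]
    p=jig(wray(c,.028,i)).astype('float32')
    r=cv2.minAreaRect(p);b=cv2.boxPoints(r);e=[b[1]-b[0],b[2]-b[1]];L=max(e,key=np.linalg.norm)
    a=np.arctan2(L[1],L[0]);a=(a+np.pi/2)%np.pi-np.pi/2
    ctr=np.array(r[0]);ca,sa=np.cos(a),np.sin(a);T=np.array([[ca,-sa],[sa,ca]])
    return ctr,a,r[1],T
E
python3 - <<'E'
from h import *
i=imaging.camera_info('wrist');im=cv2.imread('pics/w1.png')
c,a,s,T=tile(im,i);print('tile jig',c,a,s)
peg=T.T@(np.array([61,-32])-c);print('peg in tile (61=touch)',peg,'peg img',jig(wray([[423,12]],.036,i)))
o=env.get_obs();t=jig(o['tcp_pos'])[0];print('tcp in tile',T.T@(t-c))
print('hinge',jig(wray([[175,130]],.024,i)))
p=jig(wray([[150,201]],.058,i))[0];print('pin top',p,np.arctan2(66-p[1],-65-p[0]),np.hypot(p[0]+65,p[1]-66))
E
```

```text
tile jig [-12.92816734 -24.95828247] 0.47345388 (107.34159851074219, 81.61307525634766)
peg in tile (61=touch) [ 62.585213  -39.9756254] peg img [[ 61.38970464 -31.25340618]]
tcp in tile [-82.06891615  21.78074848]
hinge [[-65.49846043  67.88192431]]
pin top [-100.74057656   54.45252951] 0.3125046068777889 37.55972426977704
```

>>> play_rows --pt "0 -0.005 0.1 0 0 0 1" --pt "0 -0.013 0.2 0 0 0 1" --pt "0 -0.013 0.25 0 0 0 1" --pt "0 -0.013 0.275 0 0 0 1" --pt "0.01 -0.013 0.275 0 0 0 1" --pt "0.03 -0.013 0.275 0 0 0 1" --pt "0.03 -0.013 0.275 0 0 0 1"

```text
time_s: 3.65
tcp_pos: [0.4886, 0.0331, 0.0186]
ee_rot: [0.941, 0.339, 0.001, 0.001]
contact_force: [0.1, -0.6, -0.2]
gripper_width: 0.0001
gripper_force: 0.0
```

>>> play_rows --pt "0.004 0 0 0 0 0 1" --pt "0.008 0 0 0 0 0 1" --pt "0.012 0 0 0 0 0 1" --pt "0.016 0 0 0 0 0 1"

```text
time_s: 4.15
tcp_pos: [0.4911, 0.0361, 0.0177]
ee_rot: [0.941, 0.339, -0.0, -0.0]
contact_force: [0.7, -0.5, 0.6]
gripper_width: 0.0002
gripper_force: 0.0
```

>>> play_rows --pt "0.005 0 0 0 0 0 1" --pt "0.01 0 0 0 0 0 1" --pt "0.015 0 0 0 0 0 1" --pt "0.018 0 0 0 0 0 1"

```text
time_s: 4.65
tcp_pos: [0.4948, 0.0395, 0.0176]
ee_rot: [0.941, 0.339, -0.001, -0.0]
contact_force: [-3.0, -1.3, 2.7]
gripper_width: -0.0003
gripper_force: 1.6
```

```bash
cat > st.py <<'E'
from h import *
i=imaging.camera_info('wrist');o=env.get_obs();im=imaging.camera('wrist')[:,:,::-1].copy()
c,a,s,T=tile(im,i);print('tile jig',c,a,s)
print('peg in tile',T.T@(np.array([61,-32])-c));q=o['ee_rot'];t=jig(o['tcp_pos'])[0]
print('tcp jig',t,'in tile',T.T@(t-c),'tool x yaw jig',2*np.arctan2(q[1],q[0])-YAW,'F jig',R.T@o['contact_force'][:2],o['contact_force'][2],o['time_s'])
E
python3 st.py
```

```text
tile jig [-12.09265137 -23.95250702] 0.46715653 (106.61209106445312, 81.29641723632812)
peg in tile [ 61.63676823 -40.10244809]
tcp jig [-81.42133596 -30.87822034] in tile [-65.01927435  25.03848472] tool x yaw jig 0.46812652973746693 F jig [-3.16381241 -0.61044394] 2.7339742943270413 4.65
```

```bash
cat > rot.py <<'E'
import sys,numpy as np
px,py,th,n,fw=map(float,sys.argv[1:])
for k in np.linspace(0,th,int(n)+1)[1:]:
    c,s=np.cos(k),np.sin(k)
    x=px-(c*px-s*py)+fw*k/th*c; y=py-(s*px+c*py)+fw*k/th*s
    print([round(x/300,4),round(y/300,4),0,0,0,round(k/np.pi,4),1],end=', ')
E
python3 rot.py 126.6 65.1 .12 6 .5
```

```text
[np.float64(0.0047), np.float64(-0.0084), 0, 0, 0, np.float64(0.0064), 1], [np.float64(0.0096), np.float64(-0.0167), 0, 0, 0, np.float64(0.0127), 1], [np.float64(0.0146), np.float64(-0.0249), 0, 0, 0, np.float64(0.0191), 1], [np.float64(0.0198), np.float64(-0.0329), 0, 0, 0, np.float64(0.0255), 1], [np.float64(0.0252), np.float64(-0.0409), 0, 0, 0, np.float64(0.0318), 1], [np.float64(0.0307), np.float64(-0.0488), 0, 0, 0, np.float64(0.0382), 1],
```

>>> play_rows --pt "0.0047 -0.0084 0 0 0 0.0064 1" --pt "0.0096 -0.0167 0 0 0 0.0127 1" --pt "0.0146 -0.0249 0 0 0 0.0191 1" --pt "0.0198 -0.0329 0 0 0 0.0255 1" --pt "0.0252 -0.0409 0 0 0 0.0318 1" --pt "0.0307 -0.0488 0 0 0 0.0382 1"

```text
time_s: 5.45
tcp_pos: [0.493, 0.0569, 0.0177]
ee_rot: [0.96, 0.281, -0.0, -0.0]
contact_force: [-0.7, -0.9, 0.8]
gripper_width: -0.0003
gripper_force: 0.4
```

```bash
python3 st.py
```

```text
tile jig [ -8.93201447 -19.25366974] 0.31325352 (106.57434844970703, 80.60015106201172)
peg in tile [ 62.60099364 -33.67597437]
tcp jig [-79.35708756 -13.47460823] in tile [-65.2170599  27.1996993] tool x yaw jig 0.34657795513326317 F jig [-0.8754688  -0.69364787] 0.7854895529681983 5.45
```

```bash
python3 rot.py 125.7 65.1 .12 6 2 | sed 's/np.float64//g'
```

```text
[(0.0055), (-0.0083), 0, 0, 0, (0.0064), 1], [(0.0112), (-0.0165), 0, 0, 0, (0.0127), 1], [(0.0171), (-0.0245), 0, 0, 0, (0.0191), 1], [(0.0231), (-0.0324), 0, 0, 0, (0.0255), 1], [(0.0293), (-0.0402), 0, 0, 0, (0.0318), 1], [(0.0356), (-0.0478), 0, 0, 0, (0.0382), 1],
```

>>> play_rows --pt "0.0055 -0.0083 0 0 0 0.0064 1" --pt "0.0112 -0.0165 0 0 0 0.0127 1" --pt "0.0171 -0.0245 0 0 0 0.0191 1" --pt "0.0231 -0.0324 0 0 0 0.0255 1" --pt "0.0293 -0.0402 0 0 0 0.0318 1" --pt "0.0356 -0.0478 0 0 0 0.0382 1"

```text
time_s: 6.25
tcp_pos: [0.4942, 0.0747, 0.0177]
ee_rot: [0.975, 0.223, -0.0, -0.0]
contact_force: [-1.1, -1.3, 0.0]
gripper_width: -0.0001
gripper_force: 0.4
```

```bash
python3 st.py
```

```text
tile jig [ -5.30266571 -14.70218658] 0.14128041 (106.80001068115234, 79.90482330322266)
peg in tile [ 63.20633774 -26.46160394]
tcp jig [-74.19691589   3.63119412] in tile [-65.62628177  27.85177666] tool x yaw jig 0.2265683837298074 F jig [-1.3833271  -1.00574575] 0.013780913674269202 6.25
```

>>> play_rows --pt "-0.013 0 0 0 0 0.01 1" --pt "-0.015 0.01 0 0 0 0.027 1" --pt "-0.02 0.05 0 0 0 0.027 1" --pt "-0.026 0.1 0 0 0 0.027 1" --pt "-0.026 0.149 0 0 0 0.027 1" --pt "-0.026 0.149 0 0 0 0.027 1" --pt "-0.026 0.149 0 0 0 0.027 1"

```text
time_s: 7.18
tcp_pos: [0.5066, 0.0308, 0.0176]
ee_rot: [0.983, 0.182, -0.0, -0.0]
contact_force: [-0.6, 0.2, -0.1]
gripper_width: -0.0003
gripper_force: 0.0
```

```bash
python3 st.py
```

```text
tile jig [ -5.13090515 -16.74097061] 0.13501072 (106.86722564697266, 80.95498657226562)
peg in tile [ 63.47522505 -24.02145192]
tcp jig [-71.8776604  -41.95990904] in tile [-69.53384324 -16.00526676] tool x yaw jig 0.14267565737869406 F jig [-0.49629448  0.33824309] -0.0730585370251246 7.175
```

>>> play_rows --pt "0.005 0 0 0 0 0 1" --pt "0.01 0 0 0 0 0 1" --pt "0.014 0 0 0 0 0 1" --pt "0.018 0 0 0 0 0 1" --pt "0.018 0 0 0 0 0 1"

```text
time_s: 7.85
tcp_pos: [0.5115, 0.0328, 0.0176]
ee_rot: [0.983, 0.182, -0.0, -0.0]
contact_force: [-3.0, -1.0, 1.7]
gripper_width: 0.0
gripper_force: 1.2
```

>>> play_rows --pt "0.002 0 0 0 0 0 1" --pt "0.003 0 0 0 0 0 1" --pt "0.003 0 0 0 0 0 1"

```text
time_s: 8.22
tcp_pos: [0.5125, 0.0331, 0.0176]
ee_rot: [0.983, 0.182, -0.0, 0.0]
contact_force: [-2.6, -0.9, 1.5]
gripper_width: 0.0004
gripper_force: 1.4
```

```bash
python3 st.py
```

```text
tile jig [ -3.23161316 -16.17534637] 0.14507258 (106.62979888916016, 80.98075103759766)
peg in tile [ 61.26920649 -24.94401633]
tcp jig [-65.60646583 -40.99177005] in tile [-65.30719704 -15.53856374] tool x yaw jig 0.14312125381385768 F jig [-2.75464911 -0.25225117] 1.5339047543697073 8.225
```

>>> play_rows --pt "0.002 0 0 0 0 0 1" --pt "0.004 0 0 0 0 0 1" --pt "0.004 0 0 0 0 0 1"

```text
time_s: 8.65
tcp_pos: [0.5126, 0.0332, 0.0176]
ee_rot: [0.983, 0.182, -0.002, 0.0]
contact_force: [-7.2, -4.3, 6.4]
gripper_width: 0.0001
gripper_force: 4.2
```

```bash
python3 st.py
```

```text
tile jig [ -3.26233673 -16.1814003 ] 0.14398026 (106.81764221191406, 80.9551773071289)
peg in tile [ 61.32769316 -24.87549454]
tcp jig [-65.49882516 -40.91522798] in tile [-65.14140396 -15.54800231] tool x yaw jig 0.14366387722115162 F jig [-7.9705154  -2.59288198] 6.381289001291535 8.65
```

>>> play_rows --pt "-0.01 0 0 0 0 0 1" --pt "-0.018 0 0 0 0 0 1" --pt "-0.018 -0.04 0 0 0 0 1" --pt "-0.018 -0.09 0 0 0 0 1" --pt "-0.018 -0.14 0 0 0 0 1" --pt "-0.018 -0.14 0 0 0 0 1" --pt "-0.018 -0.14 0 0 0 0 1"

```text
time_s: 9.57
tcp_pos: [0.4938, 0.071, 0.0178]
ee_rot: [0.983, 0.182, 0.0, 0.0]
contact_force: [-0.4, -0.5, -0.0]
gripper_width: -0.0002
gripper_force: 0.0
```

```bash
python3 st.py; python3 rot.py 125.5 51 .13 8 0 | sed 's/np.float64//g'
```

```text
tile jig [ -3.42637634 -15.09545135] 0.1439569 (106.40837860107422, 81.03224182128906)
peg in tile [ 61.33482584 -25.97231031]
tcp jig [-75.44023746   0.13746133] in tile [-69.08363959  25.40646768] tool x yaw jig 0.14364124668294423 F jig [-0.51820837 -0.35794222] -0.0025074958800280905 9.575
[(0.0028), (-0.0068), 0, 0, 0, (0.0052), 1], [(0.0057), (-0.0135), 0, 0, 0, (0.0103), 1], [(0.0088), (-0.0202), 0, 0, 0, (0.0155), 1], [(0.0119), (-0.0268), 0, 0, 0, (0.0207), 1], [(0.0152), (-0.0334), 0, 0, 0, (0.0259), 1], [(0.0185), (-0.0399), 0, 0, 0, (0.031), 1], [(0.022), (-0.0464), 0, 0, 0, (0.0362), 1], [(0.0256), (-0.0528), 0, 0, 0, (0.0414), 1],
```

>>> play_rows --pt "0.007 0 0 0 0 0 1" --pt "0.014 0 0 0 0 0 1" --pt "0.0168 -0.0068 0 0 0 0.0052 1" --pt "0.0197 -0.0135 0 0 0 0.0103 1" --pt "0.0228 -0.0202 0 0 0 0.0155 1" --pt "0.0259 -0.0268 0 0 0 0.0207 1" --pt "0.0292 -0.0334 0 0 0 0.0259 1" --pt "0.0325 -0.0399 0 0 0 0.031 1"

```text
time_s: 10.62
tcp_pos: [0.4984, 0.0857, 0.0177]
ee_rot: [0.991, 0.133, -0.0, 0.0]
contact_force: [-0.6, -0.6, 0.8]
gripper_width: -0.0001
gripper_force: 0.4
```

```bash
python3 st.py
```

```text
tile jig [ -1.25559616 -11.85404205] 0.04083371 (106.54695129394531, 79.86519622802734)
peg in tile [ 61.38129607 -22.67058549]
tcp jig [-67.66892806  13.39781841] in tile [-65.32713103  27.94196048] tool x yaw jig 0.04466591918456478 F jig [-0.72745437 -0.42702514] 0.7571462992355463 10.625
```

>>> play_rows --pt "0.0025 -0.006 0 0 0 0.005 1" --pt "0.005 -0.012 0 0 0 0.01 1" --pt "0.0065 -0.017 0 0 0 0.0142 1" --pt "0.0065 -0.017 0 0 0 0.0142 1"

```text
time_s: 11.18
tcp_pos: [0.499, 0.0912, 0.0177]
ee_rot: [0.994, 0.112, 0.0, -0.0]
contact_force: [-0.3, 0.6, 0.3]
gripper_width: 0.0003
gripper_force: 0.2
```

```bash
python3 st.py
```

```text
tile jig [ -0.57022858 -10.06927109] 0.0022708178 (106.55384063720703, 78.27982330322266)
peg in tile [ 61.52027012 -22.07048736]
tcp jig [-65.89750605  18.60658887] in tile [-65.26199244  28.82413268] tool x yaw jig 0.0009385933208635733 F jig [-0.17956124  0.63421164] 0.34939492697420405 11.175
```

Nearly square. Press in small steps.

>>> play_rows --pt "0.001 0 0 0 0 0 1" --pt "0.002 0 0 0 0 0 1" --pt "0.002 0 0 0 0 0 1"

```text
time_s: 11.6
tcp_pos: [0.4991, 0.0911, 0.0176]
ee_rot: [0.994, 0.112, -0.001, -0.0]
contact_force: [-3.1, -0.5, 3.2]
gripper_width: -0.0002
gripper_force: 2.0
```

>>> play_rows --pt "0.001 0 0 0 0 0 1" --pt "0.002 0 0 0 0 0 1" --pt "0.002 0 0 0 0 0 1"

```text
time_s: 11.98
tcp_pos: [0.4992, 0.0912, 0.0175]
ee_rot: [0.994, 0.112, -0.001, -0.0]
contact_force: [-6.4, -0.8, 4.7]
gripper_width: -0.0001
gripper_force: 3.2
```

>>> play_rows --pt "0.001 0 0 0 0 0 1" --pt "0.001 0 0 0 0 0 1" --pt "0.001 0 0 0 0 0 1" --pt "0.001 0 0 0 0 0 1" --pt "0.001 0 0 0 0 0 1" --pt "0.001 0 0 0 0 0 1" --pt "0.001 0 0 0 0 0 1" --pt "0.001 0 0 0 0 0 1" --pt "0.001 0 0 0 0 0 1" --pt "0.001 0 0 0 0 0 1"

```text
time_s: 13.22
tcp_pos: [0.4992, 0.0912, 0.0175]
ee_rot: [0.994, 0.112, -0.002, 0.0]
contact_force: [-6.3, -1.7, 6.1]
gripper_width: 0.0
gripper_force: 3.7
```

```bash
python3 st.py
```

```text
tile jig [-0.46957397 -9.95026779] 0.0041675568 (106.61192321777344, 78.13660430908203)
peg in tile [ 61.37714581 -22.30571752]
tcp jig [-65.69767965  18.56789177] in tile [-65.10868734  28.78975243] tool x yaw jig 0.001401897379067485 F jig [-6.5622885 -0.2650103] 6.061842664279196 13.225
```

>>> play_rows --pt "-0.01 0 0 0 0 0 1" --pt "-0.035 0 0 0 0 0 1" --pt "-0.06 0 0 0 0 0 1" --pt "-0.06 0 -0.1 0 0 0 1" --pt "-0.06 0 -0.25 0 0 -0.02 1" --pt "-0.08 -0.05 -0.37 0 0 -0.05 0.2" --pt "-0.12 -0.117 -0.37 0 0 -0.1 0" --pt "-0.12 -0.117 -0.37 0 0 -0.105 0" --pt "-0.12 -0.117 -0.37 0 0 -0.105 0" --pt "-0.12 -0.117 -0.37 0 0 -0.105 0"

```text
time_s: 14.52
tcp_pos: [0.4577, 0.117, 0.1282]
ee_rot: [0.962, 0.273, -0.0, -0.0]
contact_force: [0.3, 0.6, 0.1]
gripper_width: 0.0428
gripper_force: 0.0
```

```bash
python3 st.py; python3 -c "
from h import *
cv2.imwrite('pics/w2.png',imaging.camera('wrist')[:,:,::-1])"
```

```text
tile jig [-1.173172   -9.80734253] 0.009589672 (108.0812759399414, 83.23104858398438)
peg in tile [ 61.95749778 -22.78784879]
tcp jig [-100.48682713   52.95281599] in tile [-98.70725105  63.70964513] tool x yaw jig 0.3291076166711998 F jig [0.44296083 0.47079576] 0.08432441330866079 14.525
```

View pics/w2.png

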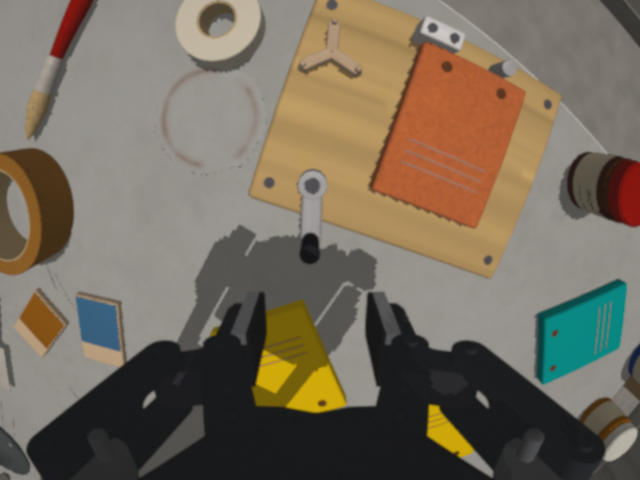

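```bash
python3 - <<'E'
from h import *
i=imaging.camera_info('wrist')
p=jig(wray([[310,253]],.058,i))[0];h=jig(wray([[313,185]],.024,i))[0];print(p,h,p-h,np.hypot(*(p-h)),np.arctan2(h[1]-p[1],h[0]-p[0]))
E
```

```text
[-100.32254292   56.62032477] [-65.5965776   66.77711008] [-34.72596532 -10.15678531] 36.18083685573728 0.2845470937449447
```

>>> play_rows --pt "0 -0.007 0.1 0 0 0 0" --pt "0 -0.007 0.2 0 0 0 0" --pt "0 -0.007 0.29 0 0 0 0" --pt "0 -0.007 0.314 0 0 0 0" --pt "0 -0.007 0.314 0 0 0 0" --pt "0 -0.007 0.314 0 0 0 1" --pt "0 -0.007 0.314 0 0 0 1" --pt "0 -0.007 0.314 0 0 0 1" --pt "0 -0.007 0.314 0 0 0 1" --pt "0 -0.007 0.314 0 0 0 1"

```text
time_s: 15.88
tcp_pos: [0.4572, 0.1194, 0.0357]
ee_rot: [0.962, 0.274, 0.001, 0.0]
contact_force: [-2.3, 1.0, 6.3]
gripper_width: 0.0104
gripper_force: 58.7
```

```bash
python3 - <<'E'
from h import *
o=env.get_obs();t=jig(o['tcp_pos'])[0];q=o['ee_rot'];y=2*np.arctan2(q[1],q[0])-YAW;print(t,y)
d=np.array([-65,66])-t;print('angle',np.arctan2(d[1],d[0]),np.hypot(*d))
c,s=np.cos(y),np.sin(y);px,py=c*d[0]+s*d[1],-(-s*d[0]+c*d[1]);print('hinge in tool',px,py)
for k in np.linspace(0,1.28,13)[1:]:
    C,S=np.cos(-k),np.sin(-k);print([round(float(v),3) for v in((px-(C*px-S*py))/300,(py-(S*px+C*py))/300,0,0,0,-k/np.pi,1)],end=', ')
E
```

```text
[-100.42261933   55.38763641] 0.3311576685765224
angle 0.2910832232962153 36.97815869938299
hinge in tool 36.94846992954959 1.4814825891395653
[0.0, 0.013, 0.0, 0.0, 0.0, -0.034, 1.0], [0.002, 0.026, 0.0, 0.0, 0.0, -0.068, 1.0], [0.005, 0.039, 0.0, 0.0, 0.0, -0.102, 1.0], [0.009, 0.051, 0.0, 0.0, 0.0, -0.136, 1.0], [0.015, 0.063, 0.0, 0.0, 0.0, -0.17, 1.0], [0.021, 0.075, 0.0, 0.0, 0.0, -0.204, 1.0], [0.029, 0.085, 0.0, 0.0, 0.0, -0.238, 1.0], [0.038, 0.094, 0.0, 0.0, 0.0, -0.272, 1.0], [0.048, 0.103, 0.0, 0.0, 0.0, -0.306, 1.0], [0.059, 0.11, 0.0, 0.0, 0.0, -0.34, 1.0], [0.071, 0.117, 0.0, 0.0, 0.0, -0.373, 1.0], [0.083, 0.122, 0.0, 0.0, 0.0, -0.407, 1.0],
```

>>> play_rows --pt "0.0 0.013 0 0 0 -0.034 1" --pt "0.002 0.026 0 0 0 -0.068 1" --pt "0.005 0.039 0 0 0 -0.102 1" --pt "0.009 0.051 0 0 0 -0.136 1" --pt "0.015 0.063 0 0 0 -0.17 1" --pt "0.021 0.075 0 0 0 -0.204 1" --pt "0.021 0.075 0 0 0 -0.204 1"

```text
time_s: 16.75
tcp_pos: [0.4754, 0.104, 0.0357]
ee_rot: [0.827, 0.562, 0.002, 0.001]
contact_force: [2.6, 4.4, 4.4]
gripper_width: 0.0105
gripper_force: 58.9
```

```bash
cat > kp.py <<'E'
from h import *
o=env.get_obs();t=jig(o['tcp_pos'])[0];q=o['ee_rot'];y=2*np.arctan2(q[1],q[0])-YAW
d=np.array([-65,66])-t;a=np.arctan2(d[1],d[0]);print(t,'yaw',y,'angle',a,np.hypot(*d),'F jig',R.T@o['contact_force'][:2],o['gripper_width'],o['time_s'])
# target on radius 38 about nominal hinge
for k in np.linspace(a,1.57,9)[1:]:
    v=np.array([-65,66])-np.hypot(*d)*np.array([np.cos(k),np.sin(k)])-t
    c,s=np.cos(y),np.sin(y);print([round(float(x),4) for x in((c*v[0]+s*v[1])/300,-(-s*v[0]+c*v[1])/300,0,0,0,-(k-a)/np.pi,1)],end=', ')
E
python3 kp.py
```

```text
[-86.11228785  36.34716833] yaw 0.9700534144806431 angle 0.9520738139126004 36.40081213701143 F jig [3.54438232 3.7352014 ] 0.010454132525529389 16.75
[0.0002, 0.0094, 0.0, 0.0, 0.0, -0.0246, 1.0], [0.0011, 0.0187, 0.0, 0.0, 0.0, -0.0492, 1.0], [0.0027, 0.0279, 0.0, 0.0, 0.0, -0.0738, 1.0], [0.0051, 0.037, 0.0, 0.0, 0.0, -0.0983, 1.0], [0.0081, 0.0459, 0.0, 0.0, 0.0, -0.1229, 1.0], [0.0118, 0.0545, 0.0, 0.0, 0.0, -0.1475, 1.0], [0.0162, 0.0628, 0.0, 0.0, 0.0, -0.1721, 1.0], [0.0212, 0.0707, 0.0, 0.0, 0.0, -0.1967, 1.0],
```

>>> play_rows --pt "0.002 0.0094 0 0 0 -0.0246 1" --pt "0.004 0.0187 0 0 0 -0.0492 1" --pt "0.006 0.0279 0 0 0 -0.0738 1" --pt "0.008 0.037 0 0 0 -0.0983 1" --pt "0.011 0.0459 0 0 0 -0.1229 1" --pt "0.015 0.0545 0 0 0 -0.1475 1" --pt "0.019 0.062 0 0 0 -0.17 1" --pt "0.019 0.062 0 0 0 -0.17 1"

```text
time_s: 17.75
tcp_pos: [0.4947, 0.1017, 0.0357]
ee_rot: [0.65, 0.76, 0.001, 0.002]
contact_force: [2.8, -0.0, 4.8]
gripper_width: 0.0105
gripper_force: 59.1
```

```bash
python3 kp.py
```

```text
[-67.7869301   29.85672929] yaw 1.503670895778382 angle 1.4938407463836463 36.250558577887716 F jig [ 2.75808241 -0.65510878] 0.01045465766685506 17.75
[-0.0, 0.0012, 0.0, 0.0, 0.0, -0.003, 1.0], [-0.0, 0.0023, 0.0, 0.0, 0.0, -0.0061, 1.0], [0.0, 0.0035, 0.0, 0.0, 0.0, -0.0091, 1.0], [0.0, 0.0046, 0.0, 0.0, 0.0, -0.0121, 1.0], [0.0001, 0.0058, 0.0, 0.0, 0.0, -0.0152, 1.0], [0.0001, 0.0069, 0.0, 0.0, 0.0, -0.0182, 1.0], [0.0002, 0.008, 0.0, 0.0, 0.0, -0.0212, 1.0], [0.0003, 0.0092, 0.0, 0.0, 0.0, -0.0242, 1.0],
```

Push on to the stop.

>>> play_rows --pt "0 0.003 0 0 0 -0.008 1" --pt "0 0.006 0 0 0 -0.016 1" --pt "0 0.009 0 0 0 -0.024 1" --pt "0 0.009 0 0 0 -0.024 1"

```text
time_s: 18.25
tcp_pos: [0.4972, 0.1022, 0.0357]
ee_rot: [0.621, 0.784, 0.001, 0.002]
contact_force: [1.5, 0.3, 6.0]
gripper_width: 0.0109
gripper_force: 59.1
```

```bash
python3 kp.py
```

```text
[-65.25506338  29.73632282] yaw 1.5786142429335894 angle 1.5637628654874927 36.264574175778016 F jig [ 1.53493233 -0.04254337] 0.010918430435560842 18.25
[-0.0, 0.0001, 0.0, 0.0, 0.0, -0.0002, 1.0], [-0.0, 0.0002, 0.0, 0.0, 0.0, -0.0005, 1.0], [-0.0, 0.0003, 0.0, 0.0, 0.0, -0.0007, 1.0], [-0.0, 0.0004, 0.0, 0.0, 0.0, -0.001, 1.0], [-0.0, 0.0005, 0.0, 0.0, 0.0, -0.0012, 1.0], [-0.0, 0.0006, 0.0, 0.0, 0.0, -0.0015, 1.0], [-0.0, 0.0007, 0.0, 0.0, 0.0, -0.0017, 1.0], [-0.0, 0.0008, 0.0, 0.0, 0.0, -0.002, 1.0],
```

>>> play_rows --pt "0 0.002 0 0 0 0 1" --pt "0 0.004 0 0 0 0 1" --pt "0 0.004 0 0 0 0 1"

```text
time_s: 18.62
tcp_pos: [0.4977, 0.1023, 0.0357]
ee_rot: [0.621, 0.784, 0.0, 0.001]
contact_force: [-0.4, -1.2, 8.0]
gripper_width: 0.0106
gripper_force: 59.4
```

```bash
python3 kp.py|head -1
```

```text
[-64.69543025  29.70399173] yaw 1.5789924115384901 angle 1.5791874037393079 36.29728611473852 F jig [-0.68881603 -1.10455504] 0.01057130490518801 18.625
```

>>> play_rows --pt "0 0 0 0 0 0 0.3" --pt "0 0 0 0 0 0 0.1" --pt "0 0 0 0 0 0 0.1" --pt "0 0 0 0 0 0 0.1" --pt "0 0 -0.1 0 0 0 0.1" --pt "0 0 -0.25 0 0 0 0.1" --pt "0 0 -0.4 0 0 0 0.1" --pt "0 0 -0.4 0 0 0 0.1" --pt "0 0 -0.4 0 0 0 0.1"

```text
time_s: 19.75
tcp_pos: [0.4963, 0.1027, 0.1538]
ee_rot: [0.62, 0.785, -0.0, -0.0]
contact_force: [0.2, 0.6, -0.2]
gripper_width: 0.0384
gripper_force: 0.0
```

```bash
python3 st.py; python3 -c "
from h import *
cv2.imwrite('pics/w3.png',imaging.camera('wrist')[:,:,::-1])"
```

```text
tile jig [-1.69845963 -9.40797806] -0.00060117245 (84.37249755859375, 108.13076782226562)
peg in tile [ 62.71203011 -22.55432532]
tcp jig [-65.9832175   30.41432678] in tile [-64.30868645  39.7836515 ] tool x yaw jig 1.581209687061849 F jig [0.32557765 0.57869441] -0.1694749064408315 19.75
```

View pics/w3.png

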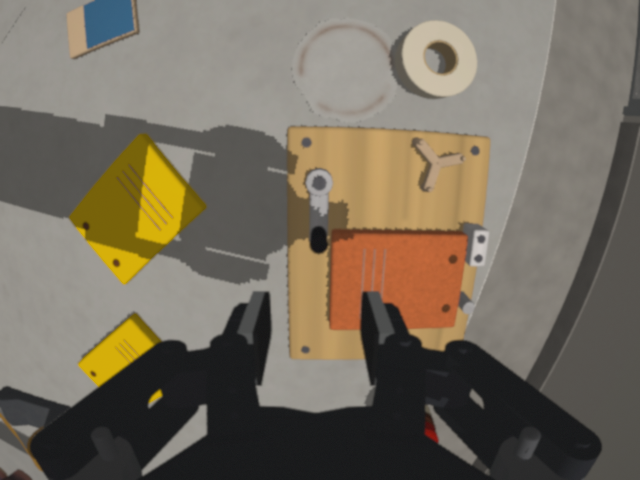

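```bash
python3 - <<'E'
from h import *
i=imaging.camera_info('wrist')
print('near edge (-90), far edge (75)',jig(wray([[289.5,200],[290,300],[489,190]],.012,i)))
print('hinge, pin',jig(wray([[319,182]],.024,i)),jig(wray([[318,240]],.058,i)))
print('peg top(61,-32)',jig(wray([[468,304]],.036,i)),'block top near edge 55',jig(wray([[470.5,247]],.036,i)))
print('tile near/far top',jig(wray([[331,280],[466,240],[461,290]],.028,i)))
E
```

```text
near edge (-90), far edge (75) [[-88.19610183  51.76028487]
 [-88.66688944 -33.15290515]
 [ 74.60255849  64.51092259]]
hinge, pin [[-65.71783904  67.59914892]] [[-66.1461504   33.54599182]]
peg top(61,-32) [[ 57.97218721 -26.32886802]] block top near edge 55 [[52.14251168 22.76993957]]
tile near/far top [[-55.41881823  -7.6597454 ]
 [ 51.05535997  26.01598337]
 [ 53.03290655 -17.12500465]]
```

```bash
python3 -c "
from bench import env
print(env.close_job())"
```

```text
the job is handed in; nothing more can be done
None
```

I squared the tile against the peg and block and pressed it there for over a second at about 9 N in total. The keeper is turned in to its stop, the gripper is clear, and the job was handed in at about 20 s; no verdict came back.

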